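# Brace the screw jar with a bench dog and twist its tight lid off

## Robot

A 7-joint arm with a two-finger parallel gripper is mounted at the origin on the work surface; the furniture and walls round the work are solid. World frame = base frame: x ahead of the robot, y to its left, z up, the work surface at z = 0. Lengths are in m, angles in rad, forces in N, time in s.
With the tool pointing down it reaches from about 0.4 to 0.875 m from the base axis. Payload 19.3 kg.
Tool frame: the origin (TCP) lies midway between the tips of the shut fingers; the grasp point (between the pads) lies 19 mm behind it (bot.hold_point_z is the distance from the TCP to the grasp point, in m); z points along the fingers, y is the direction in which the jaws open and shut (so a half turn about z gives the same grasp; the last joint's range is limited). The gripper opens to 85 mm and grips with 20 to 120 N. Pads are 22 mm wide; open, the fingers measure 114 mm over their backs; the gripper's body (76 mm by 85 mm) begins 54 mm behind the grasp point. The pads swing forward as they close: fully open they stand 13 mm farther back than shut.
Start: joints at [1.089, 0.521, -0.036, 1.599, 0.021, 1.021, -0.113], TCP at [0.25, -0.573, 0.231] pointing down, gripper open.
Joint ranges: [-2.91, 2.91], [-0.3, 2.13], [-1.5, 1.42], [0.17, 2.43], [-1.26, 4.41], [0.16, 1.93], [-2.52, 2.52]. Speed limits (rad/s): [1.89, 1.89, 2.39, 2.39, 3.01, 3.01, 3.01].

## Interface

Orientations are given as a 3x3 rotation matrix whose columns are the frame's x, y, z axes.
In Python, from plant import bot gives the robot as it stands. The module is installed in compiled form; this text tells all that it offers.
- The arm moves only by the tool play_rows, never from a script. Its argument "moves" is a list that holds one entry, the list of rows, each a list of 7 numbers: the shift along the world's x, y, z in cm, then the turn, a rotation vector about the world's x, y, z in degrees, then the opening, from 0 (shut) to 1 (fully open). In form: [[[dx, dy, dz, wx, wy, wz, claw], ...]]. A call has 1 to 20 rows; each row shifts and turns the commanded pose from where the row before left it; what a row does not reach is not made up. A row lasts 1/8 s, in which the tool goes at most 62.5 mm and 10.7 degrees, less where a joint would pass 70% of its speed; a pose out of reach is approached as far as the arm can. A call is refused whole if a number of a shift passes 6.25 or a number of a turn 10.7, either way. A call with a gripper value outside its range is refused whole. The fingers move at their own pace and stop on an object; "force" is the grip in N (left out, the last holds). Time passes only in rows, so rows that do not move let the fingers close. It gives the time, the measured TCP pose, the force and the opening at its end, in the units of the state.
- bot.get_state(): the state, without advancing time (a new reading comes with each control period).
- bot.grab_frame(name): name is "scene" or "top" or "wrist"; returns a dict with "pixels" (480x640x3 uint8, red, green, blue), "camera_matrix" (3x3 intrinsics, pixels), "xyz" and "attitude" of the camera in the world. Camera axes: x right, y down, z forward; pixel columns grow to the right and rows downward; lengths in m; the calibration is good to about 2 mm. A picture is of the moment at which its call begins. There is no depth.
- bot.close_job(): hands the job in, once; it reports no verdict.
Trained networks look in a picture, given as the dict that the camera call returned (one of the last four; its "shot" number tells which), for a name from the list of things; names that differ only in an ending like _2 or _b are one class to them, and where a whole thing is asked for, a point or a joint stands for the part that bears it (a point fixed in the world has none). Each returns a list of dicts, best first, with "conf" (0 to 1); they miss things now and then, are a little off and sometimes report something else, mostly with a low value. They report only what shows in the picture. A call takes as long as a camera call. They do not tell look-alikes from the thing itself.
- bot.look_for(picture, query): "bbox" ([left, top, width, height] in pixels, round what is visible of it).
The state is a dict: "clock": time; "q": joint angles; "joint_vel": joint speeds; "joint_efforts": joint torques, N m; "position": TCP position; "eef_rot": TCP orientation; "contact_force": force on the tool from outside, world axes, zero at the start; "moment": the same for the moment, N m; "gripper_width": finger opening in m.
Only numpy, scipy, OpenCV 4.12 (cv2) and the standard library are available. Lean on these libraries where they do the work, as an engineer would, in place of code of your own. Each camera call takes 0.05 s, during which the arm holds its last target. There are 200 camera calls.

## Task

The lid of the oblong glass screw jar on the dog-hole board is stuck tight. First stand the loose steel bench dog upright and fully home in the middle hole of the board's near row and let go of it, so that the jar is caught between it and the dog behind and cannot turn; then twist the lid off anticlockwise and finish holding it, level and about 2 cm straight above the jar's mouth, ready to go back on. The jar stays standing where it is with the dog in place, and the other tools are left alone.

Things in the scene. Friction and masses are not known exactly. Their poses are not given: they have to be found in the camera images.
- board: plywood board, 160 mm (its x) by 200 mm (its y), 38 mm thick, screwed to the bench. Origin: centre of its underside; x points away from the robot; z up. Near row of through holes at x = -50 mm, y = -60, 0, +60 mm; far row at x = +50 mm, y = -30, +30 mm. A second bench dog is fixed in the far hole at y = -30 mm, its 32 mm head 44 mm above the board
- hole (a point): centre of the mouth of the middle hole of the board's near row, level with the board's top face (38 mm above the bench); hole 27.5 mm across with a 2 mm chamfer, goes right through
- dog_mid (a point): loose bench dog, a round steel pin standing upright on the bench, 80 mm tall, 0.22 kg; this point is on its axis half-way up, z along the axis. Lower 36 mm: shaft 25 mm across with a chamfered foot; upper 44 mm: head 32 mm across, to be gripped. Fully home, the head rests on the board (this point 4 mm above the board's top face) and is 2 to 3 mm clear of the jar
- jar: squat oblong glass jar of screws, standing loose on the board between the rows of holes, far side about 1 mm from the fixed dog; the loose dog will face the left part of its near side. Origin: centre of its underside; x and y as the board's; body 64 mm (x) by 100 mm (y), 44 mm high, then in the middle a round neck whose rim is 74 mm above the origin. 0.32 kg
- jar_mouth (a point): centre of the jar's mouth, level with the rim, 74 mm above the jar's underside
- cap_mid (a point): round tinplate lid of the jar, 62 mm in diameter, 18 mm high, 65 g; this point is its centre, half-way up; z is its axis. Screwed tight, this point is 6 mm below the rim of the jar (the lid's lower edge 15 mm below the rim, 15 mm above the jar's square body)
- screwdriver: bystander: screwdriver lying near the board, 214 mm long; leave it
- hinge_block: bystander: wooden offcut block, 45 by 75 by 38 mm; leave it
- tape: bystander: tape measure, 38 by 97 by 66 mm; leave it
- cap: the same lid, origin at the centre of its lower edge. Twist-off thread, three lugs under ledges on the neck: it takes 0.5 to 0.6 N m at first (grip firmly), turns anticlockwise seen from above, rises 3 mm, comes free after 50 to 65 degrees of turn against the jar and meets a stop near 95 degrees, so turn it about 80 degrees (the jar may follow by up to 8); then it lifts straight off
- dog: the same bench dog, origin at the centre of its foot
Mind the look-alikes: they are no part of the job. Leave any green or red look-alike of the dog alone.

How it is judged:
On the way, in this order (a step that is already met when the one before it is completed fails the run):
1. the bench dog stands fully home in the middle hole, released, with the jar on the board and its lid still on (horizontal distance between dog_mid and hole below 0.005 m and z of dog_mid in the frame of board below 0.045 m and angle between dog_mid's own z axis and vertical below 0.1 rad and contact force between the fingers and dog below 0.1 N and z of cap_mid in the frame of jar below 0.0735 m), for 0.2 s.
2. the lid is off the thread, held by the fingers above the rim of the jar, which stands braced (z of cap_mid in the frame of jar above 0.086 m and horizontal distance between cap_mid and jar_mouth below 0.03 m and contact force between the fingers and cap above 1 N and z of dog_mid in the frame of board below 0.045 m and horizontal distance between dog_mid and hole below 0.005 m), for 0.1 s.
At the end, for the whole second after the job is handed in: The fingers hold the lid still, level (within 10 degrees), its axis within 15 mm of the jar's, its lower edge 5 to 50 mm above the rim and not touching the jar; the jar stands upright on the board between the dogs, turned less than 15 degrees; the dog stands fully home in the middle hole (contact force between the fingers and cap above 1 N and contact force between cap and jar below 0.05 N and z of cap_mid in the frame of jar_mouth between 0.014 and 0.059 m and horizontal distance between cap_mid and jar_mouth below 0.015 m and angle between cap_mid's own z axis and vertical below 0.17 rad and linear speed of cap below 0.03 m/s and z of jar in the frame of board between 0.034 and 0.042 m and angle between jar's own z axis and vertical below 0.05 rad and x of jar in the frame of board above -0.01 m and angle between the x axis of jar and the x axis of board, either way round below 0.26 rad and horizontal distance between dog_mid and hole below 0.005 m and z of dog_mid in the frame of board below 0.045 m and angle between dog_mid's own z axis and vertical below 0.1 rad); the arm keeps its last pose, push and grip.
It fails at once if the jar turned more than 15 degrees on the board (angle between the x axis of jar and the x axis of board, either way round above 0.26 rad).
It fails at once if the jar was lifted more than 12 mm off the board or tipped (z of jar in the frame of board above 0.05 m or angle between jar's own z axis and vertical above 0.25 rad).
It fails at once if a bystander was moved more than 40 mm (distance of any of screwdriver, hinge_block, tape from where it was at the start of the episode above 0.04 m).
It also fails if it takes over 58 s, if anything falls off the work surface, if the arm or the gripper's body presses on something with over 40 N, if the wrist force passes 120 N, or if a joint passes its speed limit or range.

## Working session

There is one attempt and no reset: what is moved stays moved. The work goes in short steps, Python scripts to look and compute and a tool call to move; the robot and the scene stay as the last step left them, time stands still between calls to the robot, and variables do not carry over. Pictures are saved under pics/ and viewed, on a budget of 10 in all, crops included, one or two more only if the job needs it, and the job is handed in when it is done.

Besides the shell and the picture viewer there is one more tool, called after ">>>" as name(argument=value, ...) on one line, values as JSON. play_rows: Moves the arm, as the interface text tells. Its arguments: {"type":"object","properties":{"moves":{"type":"array"},"force":{"type":"number"}},"required":["moves"]}

```bash
mkdir -p pics; ls; cat > h.py <<'E'
import numpy as np, cv2
from plant import bot
def ray(f,u,v):
    K=np.array(f["camera_matrix"]);R=np.array(f["attitude"])
    return np.array(f["xyz"]),R@np.linalg.inv(K)@np.array([u,v,1.])
def at_z(f,u,v,z):
    o,d=ray(f,u,v);return o+d*(z-o[2])/d[2]
def proj(f,p):
    R=np.array(f["attitude"]);c=R.T@(np.array(p)-np.array(f["xyz"]))
    q=np.array(f["camera_matrix"])@c;return q[:2]/q[2]
def save(f,n): cv2.imwrite(f"pics/{n}.png",f["pixels"][:,:,::-1])
E
python3 - <<'E'
from h import *
s=bot.get_state();print(s)
for n in("scene","top"):
    f=bot.grab_frame(n);save(f,n+"0");print(n,f["xyz"],np.array(f["attitude"]).round(3).tolist(),np.array(f["camera_matrix"]).tolist())
    for q in("dog","jar","cap","board","hinge_block","tape","screwdriver"):
        print(q,[( [round(x) for x in d["bbox"]],round(d["conf"],2)) for d in bot.look_for(f,q)])
E
```

```text
pics
{'clock': 0.0, 'q': array([ 1.08880978,  0.5220514 , -0.03631917,  1.6000017 ,  0.02120113,
        1.02115229, -0.11276905]), 'joint_vel': array([ 2.91414098e-03, -7.75395813e-04, -9.18079833e-04,  4.40441604e-05,
       -5.24294729e-04,  4.23977998e-04,  1.36582389e-04]), 'joint_efforts': array([ 1.26919433e-03, -9.27124071e+01,  1.98055364e+00, -3.69942033e+01,
        1.78365433e-02,  8.10212310e-03, -8.65830953e-05]), 'position': array([ 0.24997075, -0.57244465,  0.23070481]), 'eef_rot': array([[ 9.16401464e-01,  4.00259945e-01, -5.76880060e-04],
       [ 4.00260350e-01, -9.16400828e-01,  1.08369695e-03],
       [-9.48928838e-05, -1.22400368e-03, -9.99999246e-01]]), 'contact_force': array([-0.18134645,  0.45316018, -0.58153294]), 'moment': array([ 0.02108213, -0.03572387,  0.0201581 ]), 'gripper_width': 0.08592864183373779}
scene [0.09669583 0.55540112 0.74785307] [[-0.757, -0.453, 0.471], [-0.653, 0.539, -0.531], [-0.013, -0.71, -0.704]] [[580.4701135075774, 0.0, 318.62107391905835], [0.0, 580.4701135075774, 241.2682426333367], [0.0, 0.0, 1.0]]
dog [([387, 304, 19, 48], 0.
[... 219 characters left out ...]

hinge_block [([200, 239, 23, 48], 0.97)]
tape [([281, 380, 68, 53], 0.56)]
screwdriver [([430, 229, 57, 87], 0.91)]
top [0.47258439 0.06306384 0.93721025] [[-0.009, -0.999, 0.045], [-1.0, 0.009, 0.004], [-0.004, -0.045, -0.999]] [[474.0431247841084, 0.0, 322.7860312652319], [0.0, 474.0431247841084, 251.5586143387512], [0.0, 0.0, 1.0]]
dog [([259, 323, 17, 21], 0.71), ([288, 287, 16, 18], 0.67), ([305, 326, 15, 20], 0.64), ([358, 327, 82, 17], 0.43)]
jar [([398, 197, 55, 33], 0.98)]
cap [([414, 191, 36, 40], 0.82), ([204, 298, 40, 55], 0.3)]
board [([351, 174, 107, 86], 0.91)]
hinge_block [([254, 148, 51, 41], 0.91)]
tape [([205, 304, 40, 50], 0.69)]
screwdriver [([362, 320, 110, 26], 0.74)]
```

```bash
python3 - <<'E'
import cv2
a=cv2.imread('pics/top0.png')[130:380,190:490];b=cv2.imread('pics/scene0.png')[130:450,180:500]
cv2.imwrite('pics/top0c.png',cv2.resize(a,None,fx=2.6,fy=2.4,interpolation=cv2.INTER_CUBIC)[:,:])
cv2.imwrite('pics/scene0c.png',cv2.resize(b,(600,600),interpolation=cv2.INTER_CUBIC))
E
```

```text
(no output)
```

View pics/top0c.png

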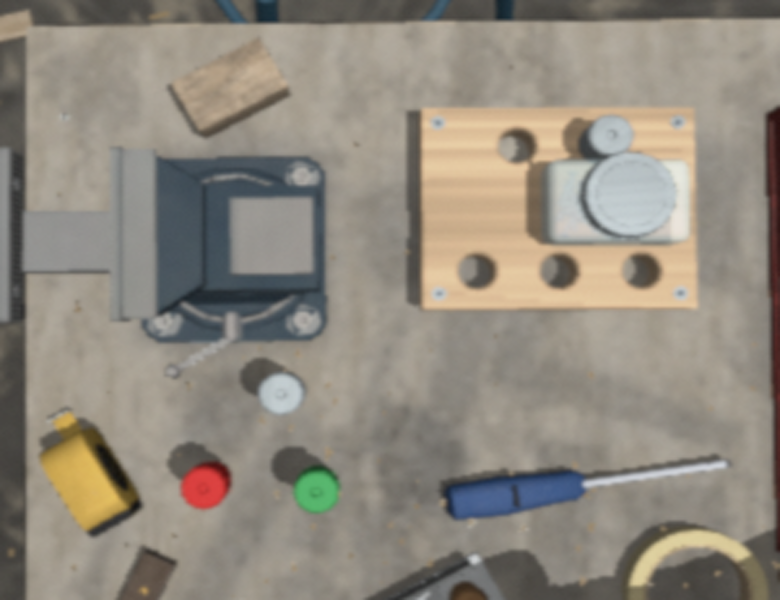

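View pics/scene0c.png

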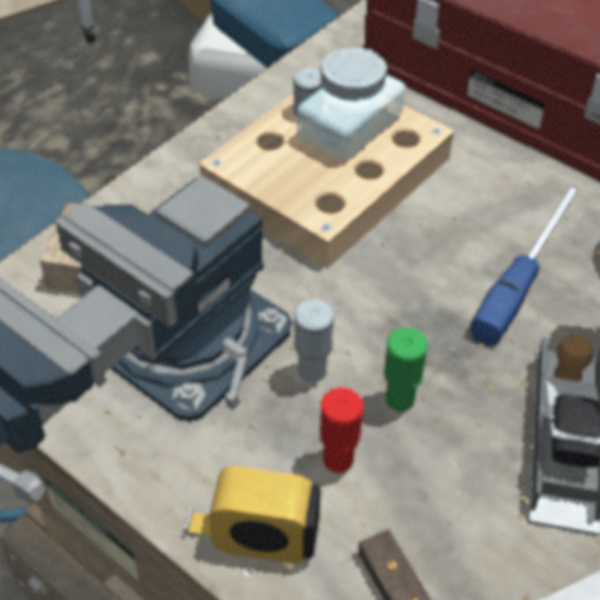

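The crops show the steel dog's top at about (298,294) in the full top view, with the vise to its left and the red and green look-alikes below it. The board is square to the world axes. Its near middle hole is at about (405,243), and the lid is at about (433,211).

```bash
python3 - <<'E'
from h import *
f=bot.grab_frame("top")
F=lambda x,y:(190+(x+.5)/2.6-.5,130+(y+.5)/2.4-.5)
P=lambda n,x,y,z:print(n,at_z(f,*F(x,y),z).round(4))
P("dog",281,394,.08)
for i,c in enumerate([(421,108),(697,108),(697,307),(421,307)]):P("corner%d"%i,*c,.038)
for n,c in dict(hL=(477,271),hM=(559,271),hR=(641,271),hF=(517,146)).items():P(n,*c,.038)
P("fixdog",610,135,.082);P("lid",631,195,.115);P("green",317,492,.08);P("red",205,486,.08);
P("vise near edge z.1",230,290,.1);P("flange",320,340,.02)
g=bot.grab_frame("scene");S=lambda x,y:(180+(x+.5)*320/600-.5,130+(y+.5)*320/600-.5)
for n,c,z in[("dog",(314,312),.08),("hM",(369,170),.038),("hL",(330,203),.038),("hR",(407,138),.038),("lid",(354,68),.115),("visetop z.13",(262,235),.13)]:print("scene",n,at_z(g,*S(*c),z).round(4))
w=bot.grab_frame("wrist");R=bot.get_state()["eef_rot"];p=bot.get_state()["position"]
print("wristcam in tool",(R.T@(np.array(w["xyz"])-p)).round(3),(R.T@np.array(w["attitude"])).round(3).tolist(),w["camera_matrix"][0])
E
```

```text
dog [0.435  0.1122 0.08  ]
corner0 [0.6595 0.0102 0.038 ]
corner1 [ 0.6575 -0.1926  0.038 ]
corner2 [ 0.4991 -0.1892  0.038 ]
corner3 [0.5009 0.012  0.038 ]
hL [ 0.529  -0.0292  0.038 ]
hM [ 0.5285 -0.0891  0.038 ]
hR [ 0.5279 -0.1489  0.038 ]
hF [ 0.6283 -0.0599  0.038 ]
fixdog [ 0.6285 -0.1189  0.082 ]
lid [ 0.5785 -0.1252  0.115 ]
green [0.3617 0.0878 0.08  ]
red [0.3668 0.1652 0.08  ]
vise near edge z.1 [0.5126 0.1453 0.1   ]
flange [0.4755 0.0863 0.02  ]
scene dog [0.4347 0.1121 0.08  ]
scene hM [ 0.5263 -0.0874  0.038 ]
scene hL [ 0.527  -0.0278  0.038 ]
scene hR [ 0.5255 -0.1488  0.038 ]
scene lid [ 0.5759 -0.1228  0.115 ]
scene visetop z.13 [0.4899 0.1104 0.13  ]
wristcam in tool [ 0.065  0.    -0.142] [[0.001, -0.966, -0.26], [1.0, 0.001, 0.001], [-0.001, -0.26, 0.966]] [403.020972     0.         316.43386859]
```

```bash
python3 - <<'E'
import cv2
a=cv2.imread('pics/top0.png');b=cv2.imread('pics/scene0.png')
cv2.imwrite('pics/both.png',cv2.resize(cv2.hconcat([a,b]),(800,300),interpolation=cv2.INTER_AREA))
E
```

```text
(no output)
```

View pics/both.png

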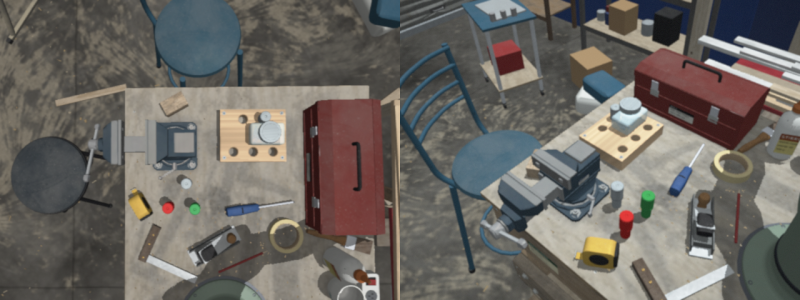

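The toolbox (y below about -0.25) is tall, so I'll rise before crossing over to the dog.

>>> play_rows(moves=[[[0,0,4.5,0,0,0,0.8],[0,0,4.5,0,0,0,0.8],[1.9,5.2,0,0,0,-4,0.8],[1.9,5.2,0,0,0,-4,0.8],[1.9,5.2,0,0,0,-4,0.8],[1.9,5.2,0,0,0,-4,0.8],[1.9,5.2,0,0,0,-4,0.8],[1.9,5.2,0,0,0,-3.6,0.8],[1.9,5.2,0,0,0,0,0.8],[1.9,5.2,0,0,0,0,0.8],[0.3,5.4,0,0,0,0,0.8],[0.3,5.4,0,0,0,0,0.8],[0,5.4,-4,0,0,0,0.8],[0,5.4,-4,0,0,0,0.8],[0,5.4,-4,0,0,0,0.8],[0,0,0,0,0,0,0.8]]])

```text
clock: 2.95
position: [0.4067, 0.1049, 0.2078]
eef_rot: [[1.0, 0.005, -0.003], [0.005, -1.0, 0.001], [-0.003, -0.001, -1.0]]
contact_force: [-0.3, -1.5, 1.1]
gripper_width: 0.0682
```

```bash
python3 - <<'E'
from h import *
s=bot.get_state();print(s["clock"],s["position"],s["eef_rot"].round(3).tolist(),s["q"].round(2),s["gripper_width"],s["contact_force"])
f=bot.grab_frame("wrist");save(f,"w1")
print([(d["bbox"],round(d["conf"],2)) for d in bot.look_for(f,"dog")], proj(f,[.435,.112,.08]))
E
```

```text
2.95 [0.40674751 0.10490367 0.20784709] [[1.0, 0.005, -0.003], [0.005, -1.0, 0.001], [-0.003, -0.001, -1.0]] [ 0.01  0.26 -0.48  2.11  0.16  0.81 -2.13] 0.06819816270711407 [-0.32607602 -1.54864001  1.10921634]
[([211.4, 250.9, 51.5, 59.5], 0.94), ([319.9, 254.3, 41.4, 68.3], 0.83)] [305.09398346 197.08397343]
```

View pics/w1.png

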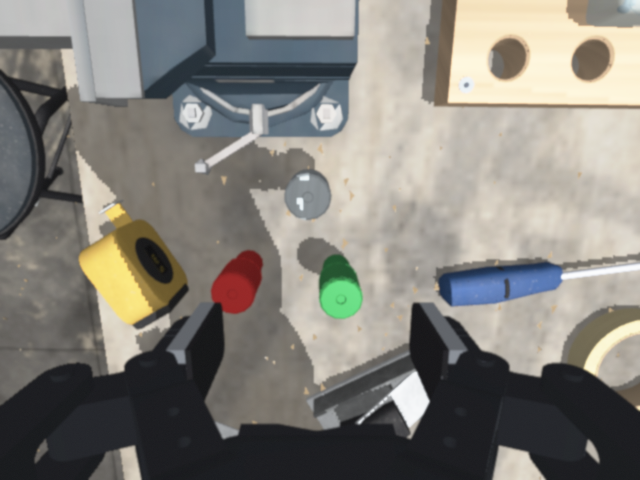

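The wrist view shows the steel dog at (307,194), within 2 mm of the earlier fix. The red and green dogs and the vise are clear of the jaws.

>>> play_rows(moves=[[[1.5,0.3,0,0,0,-0.3,0.8],[1.4,0.3,0,0,0,0,0.8],[0,0,-4,0,0,0,0.8],[0,0,-4,0,0,0,0.8],[0,0,-4,0,0,0,0.8],[0,0,-2,0,0,0,0.8],[0,0,-1.7,0,0,0,0.8],[0,0,0,0,0,0,0.8]]], force=60)

```text
clock: 4.05
position: [0.4375, 0.1076, 0.0519]
eef_rot: [[1.0, -0.006, -0.001], [-0.006, -1.0, -0.001], [-0.001, 0.001, -1.0]]
contact_force: [-0.1, 0.5, 0.8]
gripper_width: 0.0684
```

```bash
python3 - <<'E'
from h import *
s=bot.get_state();print(s["clock"],s["position"],s["eef_rot"].round(4).tolist(),s["gripper_width"],s["contact_force"])
f=bot.grab_frame("wrist");save(f,"w2");print(proj(f,[.4363,.111,.08]))
a=f["pixels"][:,:,::-1][180:480,170:470];cv2.imwrite("pics/w2c.png",cv2.resize(a,(600,600)))
E
```

```text
4.05 [0.43751791 0.10760566 0.05193813] [[1.0, -0.006, -0.0012], [-0.006, -1.0, -0.0006], [-0.0012, 0.0006, -1.0]] 0.0683827879527559 [-0.10673088  0.50406395  0.79910773]
[303.64380713 358.61858963]
```

View pics/w2c.png

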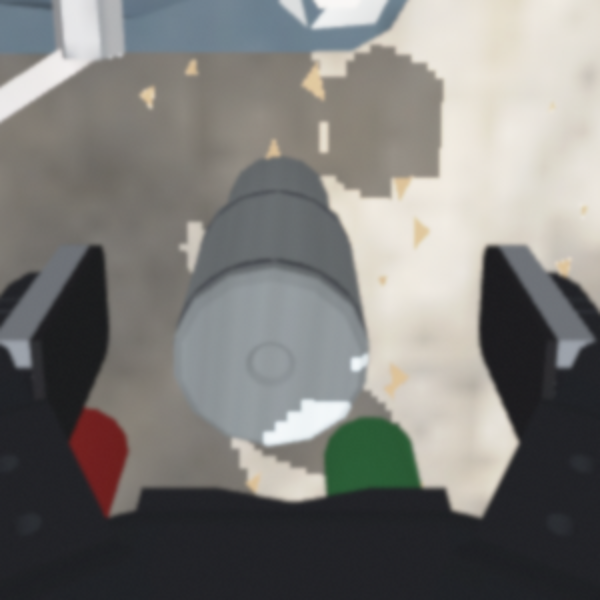

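The dog stands between the pads, its top centre at (305,360), about 3 mm towards +y. I'll nudge over and close.

>>> play_rows(moves=[[[-0.1,0.3,0,0,0,0.3,0.8],[0,0,0,0,0,0,0.2],[0,0,0,0,0,0,0.2],[0,0,0,0,0,0,0.2],[0,0,0,0,0,0,0.2],[0,0,0,0,0,0,0.2],[0,0,1,0,0,0,0.2],[0,0,3,0,0,0,0.2],[0,0,4,0,0,0,0.2],[0,0,4,0,0,0,0.2],[0,0,0,0,0,0,0.2]]], force=60)

```text
clock: 5.48
position: [0.4373, 0.111, 0.1754]
eef_rot: [[1.0, -0.001, 0.004], [-0.001, -1.0, 0.001], [0.004, -0.001, -1.0]]
contact_force: [-0.1, -0.9, -2.2]
gripper_width: 0.0302
```

```bash
python3 - <<'E'
from h import *
s=bot.get_state();print(s["clock"],s["position"],s["eef_rot"].round(4).tolist(),s["gripper_width"],s["contact_force"],s["q"].round(2))
E
```

```text
5.475 [0.43727421 0.11104741 0.17537125] [[1.0, -0.0007, 0.0045], [-0.0007, -1.0, 0.0009], [0.0045, -0.0009, -1.0]] 0.030206630018940903 [-0.09642563 -0.90327428 -2.24079922] [-0.    0.36 -0.46  2.08  0.23  0.75 -2.19]
```

>>> play_rows(moves=[[[0,-4,0,0,0,0,0.2],[0,-5,0,0,0,0,0.2],[2,-4,0,0,0,0,0.2],[3,-4,0,0,0,0,0.2],[3,-2,0,0,0,0,0.2],[1,-1,0,0,0,0,0.2],[0,0,0,0,0,0,0.2],[0,0,-3,0,0,0,0.2],[0,0,-2,0,0,0,0.2],[0,0,0,0,0,0,0.2],[0,0,0,0,0,0,0.2]]])

```text
clock: 6.85
position: [0.5261, -0.0885, 0.1234]
eef_rot: [[1.0, 0.001, 0.0], [0.001, -1.0, 0.0], [0.0, -0.0, -1.0]]
contact_force: [1.0, 0.2, -2.0]
gripper_width: 0.0303
```

```bash
python3 - <<'E'
from h import *
s=bot.get_state();print(s["clock"],s["position"],s["eef_rot"].round(4).tolist(),s["gripper_width"],s["contact_force"])
f=bot.grab_frame("wrist");save(f,"w3")
for p in([.5275,-.0885,.038],[.5275,-.0885+.06,.038],[.578,-.124,.115]):print(proj(f,p))
t=bot.grab_frame("scene");save(t,"s3");print(proj(t,[.5275,-.0885,.038]))
a=f["pixels"][:,:,::-1][140:480,140:500];b=t["pixels"][:,:,::-1][140:270,300:440]
cv2.imwrite("pics/w3c.png",cv2.hconcat([cv2.resize(a,(424,400)),cv2.resize(b,(376,400))]))
E
```

```text
6.85 [ 0.52609895 -0.08854206  0.12344442] [[1.0, 0.0006, 0.0005], [0.0006, -1.0, 0.0], [0.0005, -0.0, -1.0]] 0.030294230550337246 [ 0.97905924  0.1870553  -2.01644068]
[315.09148667 253.47289056]
[212.91689348 253.34161038]
[410.46945141 178.68498516]
[376.42216962 219.81713128]
```

View pics/w3c.png

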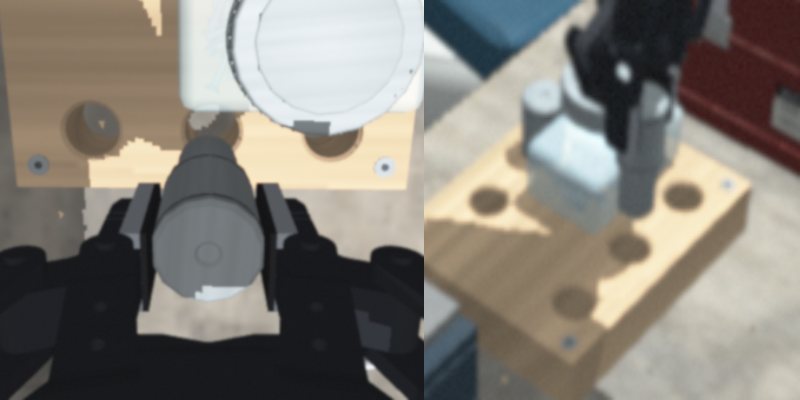

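```bash
python3 - <<'E'
from h import *
f=bot.grab_frame("wrist")
zt=.1234-.0519+.08
F=lambda x,y:(140+(x+.5)*360/424-.5,140+(y+.5)*340/400-.5)
print("dogtop",at_z(f,*F(208,253),zt),"hole",at_z(f,*F(213.5,128.5),.038),"hL",at_z(f,*F(92.5,128.5),.038),"lid",at_z(f,*F(332,38),.115))
g=cv2.cvtColor(f["pixels"],cv2.COLOR_RGB2GRAY)
# dog silhouette widths: head edges & hole rims along rows
a=f["pixels"][:,:,::-1][190:390,210:430];cv2.imwrite("pics/w4c.png",cv2.resize(a,(792,720)[:1]+(600,) if 0 else (660,600),interpolation=cv2.INTER_CUBIC))
E
```

```text
dogtop [ 0.52628801 -0.08958405  0.1515    ] hole [ 0.53045366 -0.09243538  0.038     ] hL [ 0.53040418 -0.03223238  0.038     ] lid [ 0.58063975 -0.12845883  0.115     ]
```

View pics/w4c.png

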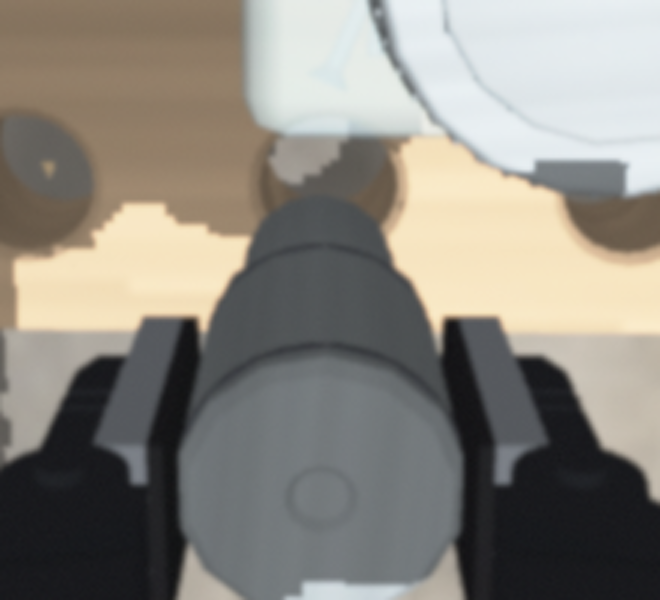

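The wrist view suggests the hole is about 3 mm further in x and 1–2 mm towards -y. I'll lower the foot close to the board and compare the two directly.

>>> play_rows(moves=[[[0.1,-0.1,-1,0,0,0,0.2],[0.1,0,-1,0,0,0,0.2],[0,0,-0.7,0,0,0,0.2],[0,0,0,0,0,0,0.2]]])

```text
clock: 7.5
position: [0.5277, -0.09, 0.0949]
eef_rot: [[1.0, -0.0, -0.001], [-0.0, -1.0, 0.0], [-0.001, -0.0, -1.0]]
contact_force: [0.1, 0.3, -1.9]
gripper_width: 0.0301
```

```bash
python3 - <<'E'
from h import *
s=bot.get_state();print(s["clock"],s["position"],s["eef_rot"].round(4).tolist(),s["contact_force"])
f=bot.grab_frame("wrist");t=bot.grab_frame("scene")
a=f["pixels"][:,:,::-1][190:390,210:430];b=t["pixels"][:,:,::-1][170:270,320:420]
z=s["position"][2]-.0519;x,y=s["position"][0]-.001,s["position"][1]
for n,g,sx,sy,k in(("w",f,210,190,2),("s",t,320,170,3.6)):
  for m,p in(("foot",(x,y,z)),("top",(x,y,z+.08)),("hole",(.5285,-.089,.038))):
    u,v=proj(g,p);print(n,m,(u-sx)*k,(v-sy)*k)
cv2.imwrite("pics/w5c.png",cv2.hconcat([cv2.resize(a,(440,400),interpolation=cv2.INTER_CUBIC),cv2.resize(b,(360,360),interpolation=cv2.INTER_CUBIC).copy() if 0 else cv2.copyMakeBorder(cv2.resize(b,(360,360),interpolation=cv2.INTER_CUBIC),0,40,0,0,cv2.BORDER_CONSTANT)]))
E
```

```text
7.5 [ 0.52773155 -0.08997384  0.09490462] [[1.0, -0.0001, -0.0013], [-0.0001, -1.0, 0.0003], [-0.0013, -0.0003, -1.0]] [ 0.14741354  0.32000774 -1.94371863]
w foot 210.16268277436166 171.41239971188963
w top 208.71844789674026 335.96678547463125
w hole 206.46804513294694 158.67364297736594
s foot 206.7035767038495 171.08952357938003
s top 216.53527932450132 45.78528011635199
s hole 202.1131933742739 177.95175627166367
```

View pics/w5c.png

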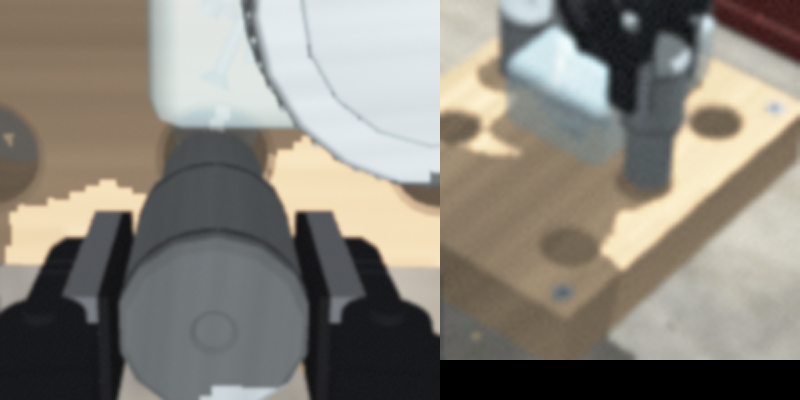

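Foot and hole line up sideways to within about 0.5 mm, and the foot needs about 1.7 mm more in x. I'll shift it and feel for the hole.

>>> play_rows(moves=[[[0.17,0,0,0,0,0,0.2],[0,0,-0.2,0,0,0,0.2],[0,0,-0.2,0,0,0,0.2],[0,0,-0.2,0,0,0,0.2],[0,0,-0.2,0,0,0,0.2],[0,0,-0.2,0,0,0,0.2],[0,0,0,0,0,0,0.2]]])

```text
clock: 8.48
position: [0.5298, -0.0901, 0.0855]
eef_rot: [[1.0, -0.0, -0.0], [-0.0, -1.0, 0.0], [-0.0, -0.0, -1.0]]
contact_force: [-0.1, 0.5, -2.4]
gripper_width: 0.0305
```

The foot is 4 mm below the board face with no reaction force, so it is in the hole. Going on down.

>>> play_rows(moves=[[[0,0,-0.5,0,0,0,0.2],[0,0,-0.5,0,0,0,0.2],[0,0,-0.5,0,0,0,0.2],[0,0,-0.5,0,0,0,0.2],[0,0,-0.5,0,0,0,0.2],[0,0,0,0,0,0,0.2]]])

```text
clock: 9.22
position: [0.5297, -0.09, 0.0603]
eef_rot: [[1.0, -0.0, -0.001], [-0.0, -1.0, 0.0], [-0.001, -0.0, -1.0]]
contact_force: [0.2, 1.3, -2.2]
gripper_width: 0.0302
```

>>> play_rows(moves=[[[0,0,-0.3,0,0,0,0.2],[0,0,-0.2,0,0,0,0.2],[0,0,-0.1,0,0,0,0.2],[0,0,-0.1,0,0,0,0.2],[0,0,0,0,0,0,0.2]]])

```text
clock: 9.85
position: [0.5301, -0.0901, 0.0551]
eef_rot: [[1.0, -0.0, 0.001], [-0.0, -1.0, -0.001], [0.001, 0.001, -1.0]]
contact_force: [-9.6, 2.6, 31.3]
gripper_width: 0.0303
```

>>> play_rows(moves=[[[0,0,0.1,0,0,0,0.2],[0,0,0,0,0,0,0.6],[0,0,0,0,0,0,0.6],[0,0,0,0,0,0,0.6],[0,0,1,0,0,0,0.7],[0,0,3,0,0,0,1],[0,0,4,0,0,0,1],[0,0,4,0,0,0,1],[0,0,0,0,0,0,1]]], force=110)

```text
clock: 10.98
position: [0.5312, -0.0903, 0.1779]
eef_rot: [[1.0, -0.0, 0.005], [-0.0, -1.0, -0.001], [0.005, 0.001, -1.0]]
contact_force: [-0.7, 0.1, -0.5]
gripper_width: 0.0854
```

```bash
python3 - <<'E'
from h import *
s=bot.get_state();print(s["clock"],s["position"],s["contact_force"],s["gripper_width"])
f=bot.grab_frame("wrist");save(f,"w6");t=bot.grab_frame("scene");save(t,"s6")
a=f["pixels"][:,:,::-1][60:460,200:600];b=t["pixels"][:,:,::-1][130:250,300:420]
for n,p in(("dogtop",(.5285,-.0895,.082)),("lid",(.5785,-.1245,.115))):print(n,proj(f,p)-(200,60),(proj(t,p)-(300,130))*400/120)
cv2.imwrite("pics/w6c.png",cv2.hconcat([a,cv2.resize(b,(400,400),interpolation=cv2.INTER_CUBIC)]))
E
```

```text
10.975 [ 0.53123793 -0.09027805  0.17789839] [-0.65669315  0.10272977 -0.49500975] 0.085414744534861
dogtop [113.84156055 195.99427008] [259.11286188 235.84224823]
lid [182.77692992 118.49020168] [226.63956373 116.74303156]
```

View pics/w6c.png

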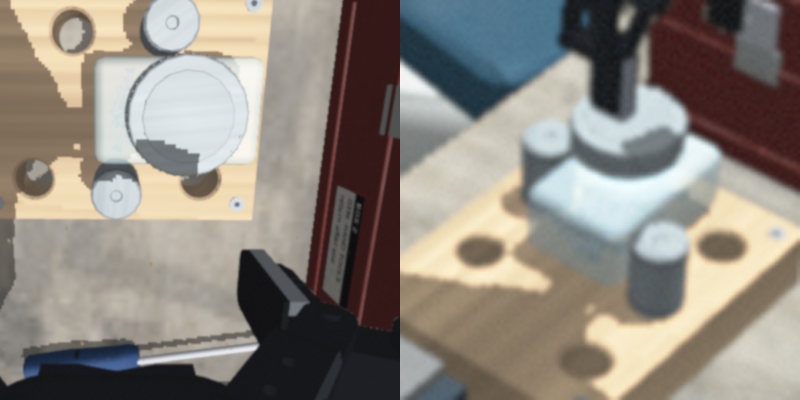

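Dog is upright and home with its head on the board; the jar and lid are undisturbed. Lid centre is at about (0.579,-0.125). I'll move above it with the jaws turned 40°.

>>> play_rows(moves=[[[1.2,-0.9,0,0,0,10,1],[1.2,-0.9,0,0,0,10,1],[1.2,-0.9,0,0,0,10,1],[1.15,-0.8,0,0,0,10,1],[0,0,0,0,0,0,1],[0,0,-2,0,0,0,1],[0,0,-2,0,0,0,1],[0,0,0,0,0,0,1]]])

```text
clock: 12.08
position: [0.5761, -0.1246, 0.133]
eef_rot: [[0.767, 0.642, -0.003], [0.642, -0.767, 0.001], [-0.002, -0.002, -1.0]]
contact_force: [0.5, 0.2, 0.8]
gripper_width: 0.0853
```

```bash
python3 - <<'E'
from h import *
s=bot.get_state();print(s["clock"],s["position"],s["eef_rot"].round(4).tolist(),s["contact_force"],s["q"].round(2))
for n in("wrist","top"):
    f=bot.grab_frame(n);save(f,"lid_"+n)
    for q in("cap","dog"):
        for d in bot.look_for(f,q):
            b=d["bbox"];u,v=b[0]+b[2]/2,b[1]+b[3]/2;print(n,q,np.round(b),round(d["conf"],2),at_z(f,u,v,.115).round(4))
    print(n,"pred",proj(f,[.5787,-.1253,.115]))
f=cv2.imread("pics/lid_wrist.png")
E
```

```text
12.075 [ 0.57612926 -0.12461621  0.13300237] [[0.767, 0.6416, -0.003], [0.6416, -0.767, 0.0006], [-0.0019, -0.0024, -1.0]] [0.505899   0.23859419 0.8320987 ] [ 0.47  0.63 -0.52  1.76  0.4   0.86 -1.1 ]
wrist cap [254. 217. 142. 142.] 0.8 [ 0.5824 -0.1246  0.115 ]
wrist cap [ 62.   0. 428. 394.] 0.52 [ 0.5991 -0.0848  0.115 ]
wrist cap [176. 252.  69.  70.] 0.48 [ 0.552  -0.0873  0.115 ]
wrist dog [177. 251.  72.  76.] 0.75 [ 0.5518 -0.0885  0.115 ]
wrist pred [320.42228447 295.144156  ]
top cap [415. 194.  29.  36.] 0.73 [ 0.5775 -0.12    0.115 ]
top cap [399. 236.  16.  16.] 0.44 [ 0.5217 -0.0796  0.115 ]
top dog [258. 325.  19.  20.] 0.86 [0.3667 0.1621 0.115 ]
top dog [399. 238.  16.  16.] 0.73 [ 0.5186 -0.0801  0.115 ]
top dog [304. 324.  15.  20.] 0.61 [0.3673 0.0871 0.115 ]
top pred [432.46184383 210.83725123]
```

>>> play_rows(moves=[[[0.28,-0.07,0,0,0,0,1],[0,0,-2,0,0,0,1],[0,0,-2,0,0,0,1],[0,0,-0.9,0,0,0,1],[0,0,0,0,0,0,1],[0,0,0,0,0,0,0.5],[0,0,0,0,0,0,0.5],[0,0,0,0,0,0,0.5],[0,0,0,0,0,0,0.5]]], force=20)

```text
clock: 13.5
position: [0.5805, -0.1258, 0.0862]
eef_rot: [[0.766, 0.643, 0.001], [0.643, -0.766, -0.0], [0.001, 0.001, -1.0]]
contact_force: [-1.2, 0.2, 7.0]
gripper_width: 0.0622
```

```bash
python3 - <<'E'
from h import *
s=bot.get_state();print(s["clock"],s["position"],s["eef_rot"].round(3).tolist(),s["contact_force"],s["moment"],s["gripper_width"])
f=bot.grab_frame("wrist");t=bot.grab_frame("scene")
a=f["pixels"][:,:,::-1][80:480,120:520];b=t["pixels"][:,:,::-1][130:230,320:420]
cv2.imwrite("pics/w7c.png",cv2.hconcat([a,cv2.resize(b,(400,400),interpolation=cv2.INTER_CUBIC)]))
E
```

```text
13.5 [ 0.58047853 -0.12580022  0.08620895] [[0.766, 0.643, 0.001], [0.643, -0.766, -0.0], [0.001, 0.001, -1.0]] [-1.18420756  0.17715182  7.02093131] [0.11272971 0.15612325 0.05036679] 0.0621940936793336
```

View pics/w7c.png

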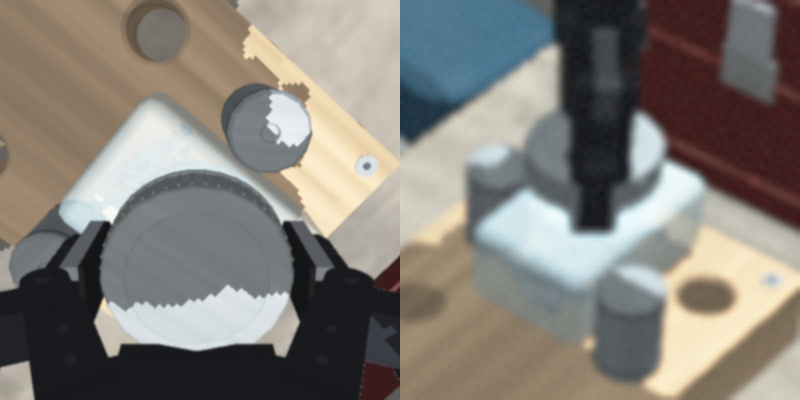

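The lid sits centred between the pads. I'll grip firmly and start the twist.

>>> play_rows(moves=[[[0,0,0,0,0,0,0.4],[0,0,0,0,0,0,0.4],[0,0,0,0,0,0,0.4],[0,0,0,0,0,5,0.4],[0,0,0.02,0,0,5,0.4],[0,0,0.02,0,0,5,0.4],[0,0,0.02,0,0,5,0.4],[0,0,0,0,0,0,0.4]]], force=110)

```text
clock: 14.6
position: [0.5809, -0.1259, 0.0872]
eef_rot: [[0.499, 0.867, 0.002], [0.867, -0.499, -0.0], [0.001, 0.002, -1.0]]
contact_force: [0.2, 0.6, 10.2]
gripper_width: 0.0594
```

```bash
python3 - <<'E'
from h import *
s=bot.get_state();print(s["clock"],s["position"],s["contact_force"],s["moment"],s["gripper_width"])
E
```

```text
14.6 [ 0.58092821 -0.12586186  0.08715401] [ 0.23184716  0.64621588 10.18619642] [0.04573446 0.01324498 0.07404685] 0.059410467425339265
```

>>> play_rows(moves=[[[0,0,0.04,0,0,6,0.4],[0,0,0.04,0,0,6,0.4],[0,0,0.04,0,0,6,0.4]]])

```text
clock: 14.98
position: [0.5807, -0.1258, 0.0881]
eef_rot: [[0.205, 0.979, 0.001], [0.979, -0.205, -0.0], [0.0, 0.001, -1.0]]
contact_force: [-0.1, -0.5, 5.3]
gripper_width: 0.0595
```

```bash
python3 - <<'E'
from h import *
s=bot.get_state();print(s["clock"],s["position"],s["eef_rot"].round(3).tolist()[0],s["contact_force"],s["moment"],s["gripper_width"])
f=bot.grab_frame("scene");save(f,"t8");f=bot.grab_frame("wrist");save(f,"w8")
E
```

```text
14.975 [ 0.58066308 -0.12582886  0.08811375] [0.205, 0.979, 0.001] [-0.05551528 -0.51069649  5.29309685] [ 0.13983949  0.03688262 -0.13644387] 0.05952787550048687
```

>>> play_rows(moves=[[[0,0,0.04,0,0,7,0.4],[0,0,0.04,0,0,7,0.4],[0,0,0.04,0,0,7,0.4],[0,0,0.03,0,0,7,0.4],[0,0,0.02,0,0,7,0.4],[0,0,0,0,0,7,0.4],[0,0,0,0,0,0,0.4]]])

```text
clock: 15.95
position: [0.58, -0.1259, 0.0891]
eef_rot: [[-0.499, 0.867, -0.0], [0.867, 0.499, 0.0], [0.0, 0.0, -1.0]]
contact_force: [-1.0, -0.4, 1.1]
gripper_width: 0.0596
```

```bash
python3 - <<'E'
from h import *
s=bot.get_state();print(s["clock"],s["position"],s["eef_rot"].round(3).tolist()[0],s["contact_force"],s["moment"],s["gripper_width"])
f=bot.grab_frame("wrist");save(f,"w9")
a=cv2.imread("pics/w8.png")[80:480,120:520];b=f["pixels"][:,:,::-1][80:480,120:520]
cv2.imwrite("pics/w9c.png",cv2.hconcat([a,b]))
E
```

```text
15.95 [ 0.58004008 -0.12593725  0.08913832] [-0.499, 0.867, -0.0] [-1.00097694 -0.38208461  1.13109056] [0.04442068 0.22638426 0.06268629] 0.05960888949619002
```

View pics/w9c.png

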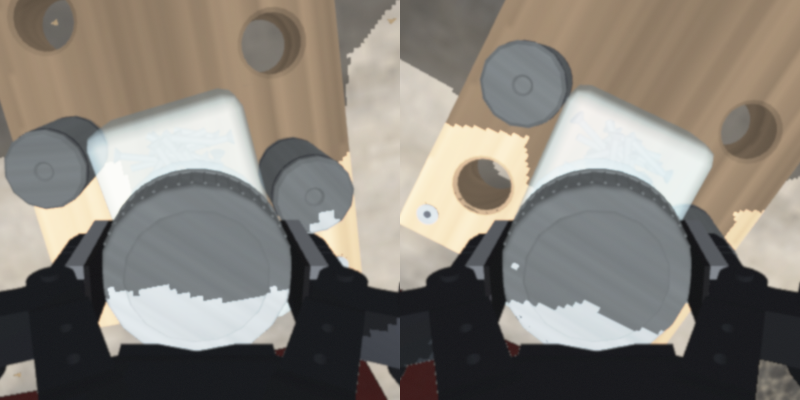

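The jar is braced and the lid appears to have turned with the fingers: its brushed pattern looks the same in both hand views. I'll lift gently and check the force.

>>> play_rows(moves=[[[0,0,0.1,0,0,0,0.4],[0,0,0.15,0,0,0,0.4],[0,0,0.15,0,0,0,0.4],[0,0,0,0,0,0,0.4]]])

```text
clock: 16.5
position: [0.5802, -0.1258, 0.0933]
eef_rot: [[-0.5, 0.866, 0.0], [0.866, 0.5, -0.0], [-0.0, 0.0, -1.0]]
contact_force: [-0.7, 0.1, -0.6]
gripper_width: 0.059
```

The force is only the lid's weight, so it's free. Lifting to about 2 cm above the mouth.

>>> play_rows(moves=[[[0,0,0.4,0,0,0,0.4],[0,0,0.6,0,0,0,0.4],[0,0,0.8,0,0,0,0.4],[0,0,0.7,0,0,0,0.4],[0,0,0.3,0,0,0,0.4],[0,0,0,0,0,0,0.4],[0,0,0,0,0,0,0.4]]])

```text
clock: 17.38
position: [0.58, -0.1258, 0.121]
eef_rot: [[-0.5, 0.866, -0.0], [0.866, 0.5, 0.0], [0.0, -0.0, -1.0]]
contact_force: [0.2, -1.3, -1.0]
gripper_width: 0.0594
```

```bash
python3 - <<'E'
from h import *
s=bot.get_state();print(s["clock"],s["position"],s["contact_force"],s["gripper_width"],abs(s["joint_vel"]).max())
f=bot.grab_frame("scene");t=bot.grab_frame("top");w=bot.grab_frame("wrist")
b=f["pixels"][:,:,::-1][110:230,300:420];a=w["pixels"][:,:,::-1][40:480,100:540]
for p in((.5802,-.1258,.112),(.5802,-.1258,.132)):print((proj(f,p)-(300,110))*400/120+(400,0))
cv2.imwrite("pics/end.png",cv2.hconcat([cv2.resize(a,(400,400)),cv2.resize(b,(400,400),interpolation=cv2.INTER_CUBIC)]))
E
```

```text
17.375 [ 0.58000583 -0.12579305  0.12097696] [ 0.24225483 -1.32484652 -1.03580592] 0.059357290247702046 0.0025319394770808115
[625.32654804 185.52015289]
[627.06762599 155.20839041]
```

View pics/end.png

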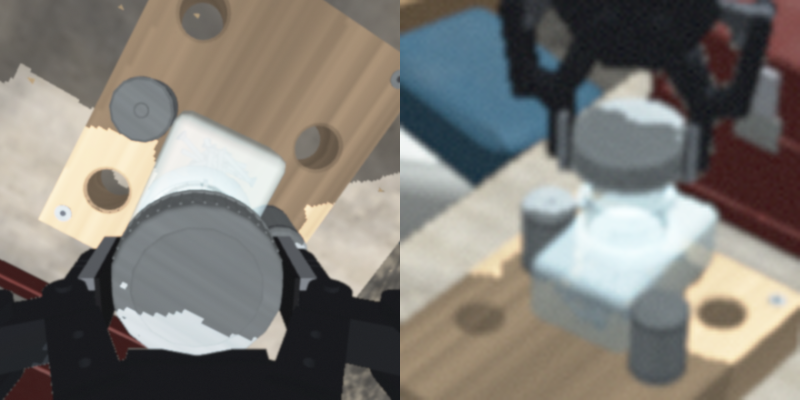

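The lid is held level above the jar's open neck, the jar stands braced and the dog is home. Handing in.

```bash
python3 -c "
from plant import bot
print(bot.close_job())"
```

```text
the job is handed in; nothing more can be done
None
```

I stood the steel bench dog fully home in the middle near hole and let go of it. I then twisted the lid 80° anticlockwise and handed in with the lid held over the jar. The run took 17.4 s of the 58 s allowed, and no verdict came back.

**Last checks**
- **Lid:** the gripper was still at 59 mm on it and the tool was level. The wrist force was about 1 N down, roughly the lid's weight. By the change in arm height its lower edge is about 2 cm above the rim; I did not measure that gap in a picture.
- **Jar and dog:** in the last picture the jar stood on the board between the two dogs, turned only a few degrees by eye, and the dog's head rested on the board.
- **Other tools:** I kept clear of the screwdriver, block, tape and the red and green look-alikes, but did not measure them again at the end.

**Disagreements and surprises**
- **Cameras:** they differed by 2–4 mm on the hole and lid positions. I settled the hole by comparing the dog's foot with it up close, and the dog went in without force.
- **Seating the dog:** the last push reached about 31 N with the arm about 1 mm above the height I expected. The pictures afterwards showed the dog home.
- **Twist torque:** it was low at every reading, 0.14 N m at most, so I never caught the breakaway. The lid then lifted off with only its own weight showing.
- **Pictures:** I viewed 12, two over the budget of 10.

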